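Load a tube rack past the spring gate of a loading track

ROBOT

A 7-joint arm with a two-finger parallel gripper is mounted at the origin on a cart in front of the work surface, level with it; the furniture and walls round the work are solid. World frame = base frame: x ahead of the robot, y to its left, z up, the work surface at z = 0. Lengths are in m, angles in rad, forces in N, time in s.
With the tool pointing down it reaches from about 0.425 to 1.025 m from the base axis. Payload 9.4 kg.
Tool frame: the origin (TCP) lies between the finger pads; the fingertips stand arm.tip_extent ahead of it and the grasp point (between the pads) lies 2 mm behind it (arm.tip_extent is the distance from the TCP to the fingertips, in m); z points along the fingers, y is the line along which they close (so a half turn about z gives the same grasp; the last joint's range is limited). The gripper opens to 85 mm and grips with 20 to 120 N. Pads are 22 mm wide; open, the fingers measure 114 mm over their backs; the gripper's body (76 mm by 85 mm) begins 54 mm behind the grasp point. The pads swing forward as they close: fully open they stand 13 mm farther back than shut.
Start: joints at [1.028, 0.599, -0.003, 1.599, 0.002, 0.943, -0.08], TCP at [0.326, -0.648, 0.248] pointing down, gripper open.
Joint ranges: [-2.57, 2.57], [-0.35, 1.97], [-1.29, 1.29], [0.11, 2.56], [-1.05, 4.19], [0.11, 1.86], [-2.63, 2.63]. Speed limits (rad/s): [2.22, 2.22, 3.01, 3.01, 3.14, 3.14, 3.14].

INTERFACE

Orientations are given as a 3x3 rotation matrix whose columns are the frame's x, y, z axes.
In Python, from workcell import arm, vision gives the robot as it stands. Calls block until the motion is done:
- arm.movep(position, orientation): joint-space move of the TCP to a pose.
- arm.move_l(position, velocity=0.15, orientation=None, f_stop=None): straight line of the TCP; orientation=None keeps the orientation; velocity is the mean speed in m/s. With f_stop (N) it stops when the force on the tool has changed by that much, and returns True; else False.
- arm.movej(angles): joint-space move.
- arm.release() and arm.grab(strength=None): open the fingers fully, or close them until they stop; strength is the grip in N (None keeps the last).
- arm.sleep(seconds).
- arm.ik(position, orientation): joint angles nearest the present ones, or None.
- vision.read_camera(name): name is "scene" or "top"; returns a dict with "pixels" (420x560x3 uint8, red, green, blue), "fx", "fy", "cx", "cy" (pixels), "cam_to_world" (4x4, takes a point from camera to world coordinates). Camera axes: x right, y up, looking along -z (the intrinsics and any distortion apply to the point x, -y, -z); pixel columns grow to the right and rows downward; lengths in m; the calibration is good to about 2 mm. A picture is of the moment at which its call begins. There is no depth.
A pose or a line that the arm cannot do raises arm.Unreachable and nothing moves.
- arm.finish_job(): hands the job in; it is judged then, once.
Readings, each from a call of its own:
- arm.get_time_s(): time.
- arm.get_joint_pos(): joint angles.
- arm.get_qd(): joint speeds.
- arm.get_joint_torque(): joint torques, N m.
- arm.get_ee_pos(): TCP position.
- arm.get_orientation(): TCP orientation.
- arm.get_wrist_force(): force on the tool from outside, world axes, zero at the start.
- arm.get_moment(): the same for the moment, N m.
- arm.get_opening(): finger opening in m.
- arm.get_gripper_force(): force on a finger pad.
Only numpy, scipy, OpenCV 4.12 (cv2) and the standard library are available. Lean on these libraries where they do the work, as an engineer would, in place of code of your own. Each camera call takes 0.05 s, during which the arm holds its last target. There are 200 camera calls.

TASK

Load the tube rack that waits in the entry of the loading track: with one fingertip press the long thumb bar down so that the gate swings right up, and hold it fully up while the other fingertip pushes the rack along the track under the gate until it is home against the end stop. The gate must never come down on the rack; once the rack is past, draw back and let the gate fall shut behind it. Only press and push: do not lift or tip the rack, and leave everything else on the bench where it is.

Things in the scene. Friction and masses are not known exactly. Their poses are not given: they have to be found in the camera images.
- loading_track: Fixed aluminium track, lane between two white guides. Origin on the bench under the lane's middle, in the gate's plane. The rack travels along its own -y, from the flared entry (y 0.23) to the end stop; +x is away from the thumb bar; z up. Bed 14 mm above the bench; lane x -0.030 to 0.030; guides 5 mm thick, top 42 mm above the bench.
- tube_rack: Rack of capped tubes in the track's entry, 54 mm wide (own x), 147 mm long (own y, along the track's y), end walls 66 mm high, caps 92 mm, about 0.22 kg. Origin at the centre of its underside. 3 mm play to each guide; front end 12 to 45 mm before the gate. Home against the stop, its origin is at track y = -0.081 and its rear end 8 mm past the gate's plane.
- gate_angle (a joint): Gate angle (rad): 0 shut, 1.3 fully up on its stop. A spring (0.044 N m shut, 0.07 N m up) shuts it; the rack cannot push it open. From 1.0 up the blade is clear of rack and tubes; below about 0.9 it can touch them.
- gate: The gate: one steel piece of shaft, blade and thumb bar. Origin on the shaft axis in the blade's plane (track frame -0.052, 0, 0.060; shaft along y). Shut, the blade (5 mm thick, black rubber tip) points along the track's +x, 45 mm long, 57 to 70 mm above the bench, and bars the rack's end wall. Fully up it stands beside the lane, tip 105 mm above the bench.
- timer: White bench timer, 63 x 66 x 30 mm, bystander in front of the track's bay. Origin at the centre of its underside.
- cover_box_a: Cover glass box with a white lid, 50 x 50 x 20 mm, bystander behind the track's entry half. Origin at the centre of its underside.
- cover_box_b: Cover glass box with a white lid, 50 x 50 x 20 mm, bystander behind the track's bay half. Origin at the centre of its underside.
- wide_rack: Wider tube rack (76 x 125 x 92 mm) standing to the left, bystander. Origin at the centre of its underside.
- scanner: Hand scanner lying on the bench at the right, 67 x 188 x 37 mm, bystander. Origin at the centre of its underside.
- pen: Marker lying on the note pad at the right, 138 mm long, bystander.
- stop_face (a point): Face of the end stop's two black buffers, in the middle of the lane, 36 mm above the bench, at y = -0.155 m in the track's frame. Axes as the track's.
- shaft_bracket (a point): Top of the middle one of three 14 mm wide brackets that carry the gate shaft, 68 mm above the bench, track frame (-0.052, 0.100, 0.068); the others stand at track y 0.219 and -0.036.
- thumb_bar (a point): Steel press plate on the shaft's outer (-x) side, turns with the gate; track y -0.025 to 0.215; rolled edge 37 mm from the shaft. This point lies on the shaft at mid length. Shut it slopes 48 deg up and outward (edge 90 mm high), fully up 26 deg down. At track x -0.072 its top is 84 mm above the bench shut, 58 at gate 1.0, 52 fully up; 2 to 4 N. A fingertip may slide along it.

How it is judged:
On the way:
1. a fingertip holds the thumb bar down, the gate is up and the rack is under it (value of joint gate_angle above 1 rad and contact force between the fingers and gate above 0.3 N and y of tube_rack in the frame of loading_track between -0.045 and 0.045 m), for 0.1 s.
At the end, for the whole second after the job is handed in: The rack stands flat and still on the bed, its front end within about 5 mm of the end stop, and the gate is shut (joint under 0.1 rad) behind it (y of tube_rack in the frame of loading_track below -0.0755 m and z of tube_rack in the frame of loading_track below 0.018 m and angle between tube_rack's own z axis and vertical below 0.05 rad and angle between the y axis of tube_rack and the y axis of loading_track, either way round below 0.12 rad and linear speed of tube_rack below 0.02 m/s and value of joint gate_angle below 0.1 rad); the robot touches nothing.
It fails at once if the gate comes down (below 0.95 rad) while the rack is under it (value of joint gate_angle below 0.95 rad and y of tube_rack in the frame of loading_track between -0.068 and 0.07 m).
It fails at once if the rack is lifted off the bed or tipped (z of tube_rack in the frame of loading_track above 0.026 m or angle between tube_rack's own z axis and vertical above 0.2 rad).
It fails at once if a bystander is moved by more than 20 mm (distance of any of timer, cover_box_a, cover_box_b, wide_rack, scanner, pen from where it was at the start of the episode above 0.02 m).
It also fails if it takes over 48 s, if anything falls off the work surface, if the arm or the gripper's body presses on something with over 40 N, if the wrist force passes 120 N, or if a joint passes its speed limit or range.

## Working session

There is one attempt and no reset: what is moved stays moved. The work goes in short steps, each a Python script; the robot and the scene stay as the last script left them, time stands still between calls to the robot, and variables do not carry over. Pictures are saved under pics/ and viewed, at most 10 in all, crops included, and the job is handed in when it is done.

```bash
mkdir -p pics; ls
python3 - <<'E'
from workcell import arm, vision
import cv2, numpy as np
np.set_printoptions(precision=4,suppress=True)
for n in("scene","top"):
    c=vision.read_camera(n); cv2.imwrite(f"pics/{n}0.png",c["pixels"][:,:,::-1]); print({k:v for k,v in c.items() if k!="pixels"})
print(arm.tip_extent,arm.get_time_s(),arm.get_ee_pos(),arm.get_orientation(),arm.get_opening())
E
```

```text
pics
{'fx': 410.0580151233636, 'fy': 410.0580151233636, 'cx': 276.5362940293748, 'cy': 208.60578226095387, 'cam_to_world': array([[ 0.8078,  0.2955, -0.5101, -0.2362],
       [-0.5895,  0.4138, -0.6937, -1.0009],
       [ 0.0061,  0.8611,  0.5084,  0.8081],
       [ 0.    ,  0.    ,  0.    ,  1.    ]])}
{'fx': 394.23347275508195, 'fy': 394.23347275508195, 'cx': 277.4426822569316, 'cy': 210.09927140409008, 'cam_to_world': array([[-0.0004,  0.982 , -0.1888,  0.3291],
       [-1.    , -0.002 , -0.0085,  0.0113],
       [-0.0087,  0.1887,  0.982 ,  1.1197],
       [ 0.    ,  0.    ,  0.    ,  1.    ]])}
0.017 0.1 [ 0.3254 -0.6474  0.2475] [[ 0.8934  0.4492 -0.0007]
 [ 0.4492 -0.8934  0.0012]
 [-0.0001 -0.0014 -1.    ]] 0.0853982071151932
```

View pics/scene0.png

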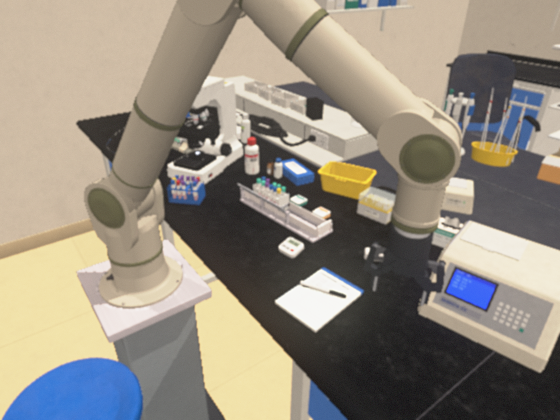

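View pics/top0.png

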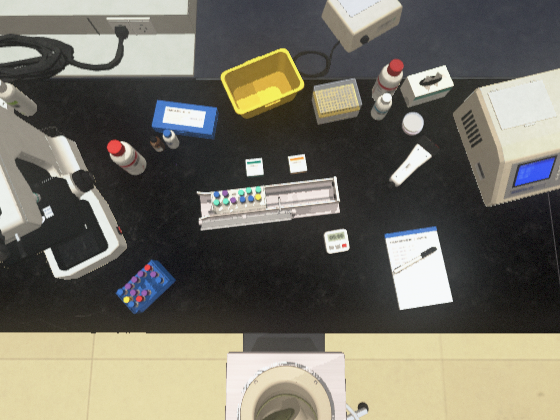

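The top view shows the track lying across the bench, from (198,205) to (340,195). The rack is in the left-hand entry at about (237,199), the thumb bar is on the robot's side at row ~217, and the timer is at (336,241). I'll enlarge both views.

Run:
```python
import cv2
a=cv2.imread("pics/top0.png")[170:240,190:350]; cv2.imwrite("pics/topc.png",cv2.resize(a,None,fx=5,fy=5,interpolation=cv2.INTER_CUBIC))
a=cv2.imread("pics/scene0.png")[170:245,225:340]; cv2.imwrite("pics/scenec.png",cv2.resize(a,None,fx=6,fy=6,interpolation=cv2.INTER_CUBIC))
```

```text
(no output)
```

View pics/topc.png

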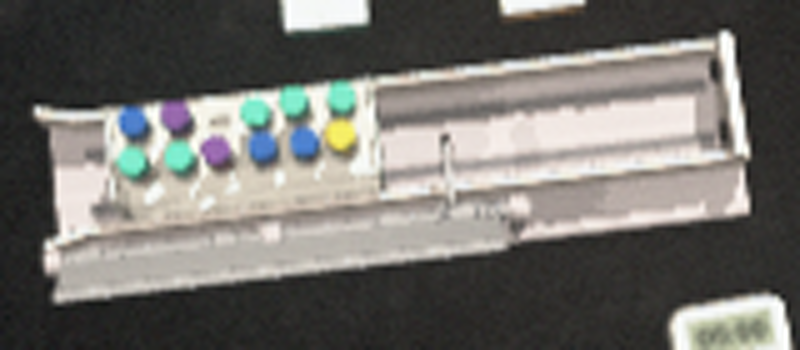

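View pics/scenec.png

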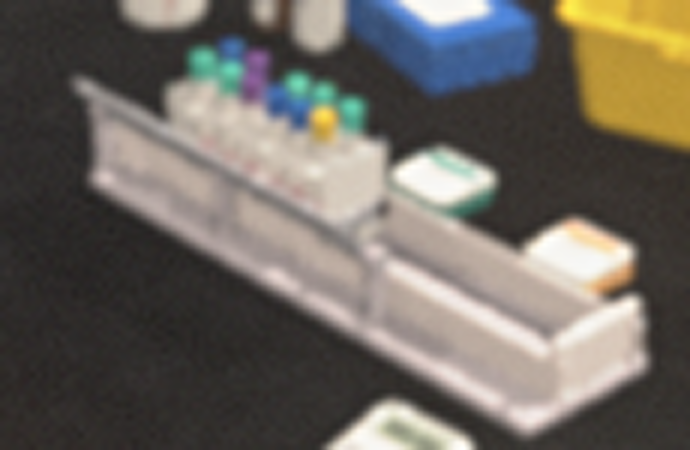

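The crops show, in 5x top pixels: rack front edge at x≈377, gate blade at x≈447, thumb bar edge from (57,298) to (513,246), and stop wall at x≈735. Next I triangulate these features and fit the track frame.

```bash
cat > cam.py <<'E'
import numpy as np, pickle
from workcell import arm, vision
np.set_printoptions(precision=4,suppress=True)
C={n:vision.read_camera(n) for n in("scene","top")}
def ray(n,p):
    c=C[n];M=c["cam_to_world"];d=M[:3,:3]@[(p[0]-c["cx"])/c["fx"],-(p[1]-c["cy"])/c["fy"],-1];return M[:3,3],d/np.linalg.norm(d)
def onz(n,p,z):
    o,d=ray(n,p);return o+d*(z-o[2])/d[2]
def tri(pt,ps):
    A=np.zeros((3,3));b=np.zeros(3);R=[ray("top",pt),ray("scene",ps)]
    for o,d in R:
        P=np.eye(3)-np.outer(d,d);A+=P;b+=P@o
    x=np.linalg.solve(A,b);return x,[np.linalg.norm((np.eye(3)-np.outer(d,d))@(x-o)) for o,d in R]
T=lambda u,v:((u+.5)/5-.5+190,(v+.5)/5-.5+170)
S=lambda u,v:((u+.5)/6-.5+225,(v+.5)/6-.5+170)
E
python3 - <<'E'
from cam import *
print("bar R",*tri(T(513,247),S(372,246)))
print("bar L",*tri(T(57,298),S(76,80)))
print("base corner R",*tri(T(748,212),S(528,433)))
print("stop top far",*tri(T(725,35),S(640,298)))
print("stop top near",*tri(T(745,155),S(553,345)))
print("rack front far top",*tri(T(373,80),S(385,143)))
print("yellow cap",*tri(T(341,136),S(323,118)))
for n,p,z in[("bladebase",(447,210),.0635),("bladetip",(446,137),.07),("barL",(57,298),.09),("barR",(513,247),.09),("rackF far",(373,80),.08),("rackF near",(378,195),.08),("rackRear far",(107,110),.08),("rackRear near",(120,222),.08),("backguide L",(110,110),.042),("backguide R",(715,46),.042),("nearguide a",(560,178),.042),("nearguide b",(735,156),.042),("stopfar",(725,35),.06),("stopnear",(745,155),.06)]:
    print(n,onz("top",T(*p),z))
print(arm.get_time_s())
E
```

```text
bar R [ 0.5141 -0.0244  0.0716] [np.float64(0.009316971782878646), np.float64(0.009316971782878524)]
bar L [0.4755 0.2221 0.0909] [np.float64(0.0005814691280461936), np.float64(0.0005814691280462228)]
base corner R [ 0.5372 -0.1563  0.0065] [np.float64(3.987170656806852e-05), np.float64(3.987170656809857e-05)]
stop top far [ 0.6305 -0.1403  0.0537] [np.float64(0.001668329110143106), np.float64(0.001668329110142923)]
stop top near [ 0.5601 -0.1483  0.053 ] [np.float64(0.0005397287679010195), np.float64(0.0005397287679010887)]
rack front far top [0.597  0.0562 0.0799] [np.float64(9.117078797716367e-05), np.float64(9.117078797715539e-05)]
yellow cap [0.5608 0.0721 0.1018] [np.float64(1.6182714383634132e-05), np.float64(1.618271438383678e-05)]
bladebase [0.528  0.0162 0.0635]
bladetip [0.5673 0.0166 0.07  ]
barL [0.4761 0.222  0.09  ]
barR [ 0.503  -0.0189  0.09  ]
rackF far [0.5969 0.0563 0.08  ]
rackF near [0.5332 0.0532 0.08  ]
rackRear far [0.5805 0.2006 0.08  ]
rackRear near [0.5187 0.1917 0.08  ]
backguide L [0.5897 0.2058 0.042 ]
backguide R [ 0.626  -0.1352  0.042 ]
nearguide a [ 0.5501 -0.0468  0.042 ]
nearguide b [ 0.5624 -0.1446  0.042 ]
stopfar [ 0.6273 -0.1384  0.06  ]
stopnear [ 0.5591 -0.1475  0.06  ]
0.2
```

```bash
cat > fr.py <<'E'
import numpy as np
from workcell import arm, vision
np.set_printoptions(precision=4,suppress=True)
O=np.array([.576,.0155]);yaw=np.radians(6.2);X=np.array([np.cos(yaw),np.sin(yaw)]);Y=np.array([-X[1],X[0]])
def W(x,y,tipz): return np.r_[O+x*X+y*Y,tipz+.017]
a=yaw+np.radians(8);ty=np.array([np.cos(a),np.sin(a),0]);tz=np.array([0,0,-1.])
def R(s=1): return np.column_stack([np.cross(s*ty,tz),s*ty,tz])
def st():
    p=arm.get_ee_pos();d=p[:2]-O;print("t",arm.get_time_s(),"track x %.4f y %.4f tip z %.4f"%(d@X,d@Y,p[2]-.017),"F",arm.get_wrist_force())
E
python3 - <<'E'
from fr import *
import cv2
for s in(1,-1): print(s,arm.ik(W(-.0265,.201,.2),R(s)),arm.ik(W(-.0265,0,.05),R(s)))
E
```

```text
1 [-0.1034  0.5002 -0.5401  1.9687  0.3629  0.7681 -0.6065] [ 0.0524  0.6734 -0.261   2.1241  0.4327  0.394  -0.3087]
-1 [ 0.2238  0.6817 -1.1006  1.9501  0.7397  0.9852  2.1549] [-0.3716  0.7     0.3682  2.1516 -0.6429  0.3971 -2.374 ]
```

Run:
```python
from fr import *
import cv2
arm.movep(W(-.0265,.201,.2),R()); st()
arm.move_l(W(-.0265,.201,.115),.15); st()
c=[]
for n,(r0,r1,c0,c1) in {"top":(150,240,180,340),"scene":(140,240,205,340)}.items():
    im=vision.read_camera(n)["pixels"][r0:r1,c0:c1,::-1]; c.append(cv2.resize(im,(780,int(780*im.shape[0]/im.shape[1])) ,interpolation=cv2.INTER_CUBIC))
v=np.vstack(c);k=600/v.shape[0];cv2.imwrite("pics/a1.png",cv2.resize(v,None,fx=k,fy=k,interpolation=cv2.INTER_AREA))
```

```text
t 3.3 track x -0.0261 y 0.2002 tip z 0.1999 F [-0.4589  0.1824  0.2477]
t 4.0167 track x -0.0262 y 0.2012 tip z 0.1154 F [ 0.2989 -0.9166 -0.2572]
```

View pics/a1.png

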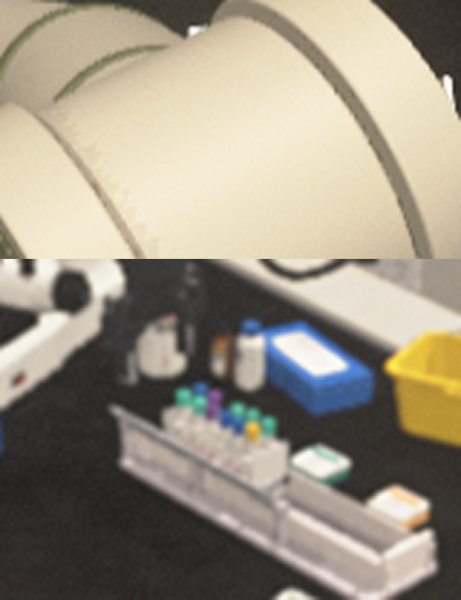

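The top camera is blocked by the arm. In the scene crop, finger A's tip shows at about (128,382), just above the bar's left end at (115,410). I check that against its projection, then press with a force stop.

Run:
```python
from fr import *
import cv2
c=vision.read_camera("scene");M=np.linalg.inv(c["cam_to_world"])
def pj(x,y,z):
    q=M@np.r_[O+x*X+y*Y,z,1];return c["cx"]+c["fx"]*q[0]/-q[2],c["cy"]-c["fy"]*q[1]/-q[2]
print("A tip pred",pj(-.076,.194,.115),"seen 242.5,176;  bar end pred",pj(-.0768,.215,.09),"seen 237.3,183")
print(arm.move_l(W(-.0265,.201,.060),.06,f_stop=14)); st()
print(arm.move_l(W(-.0265,.201,.047),.03,f_stop=6)); st()
arm.sleep(.3); st()
im=vision.read_camera("scene")["pixels"][160:235,220:320,::-1];cv2.imwrite("pics/a2.png",cv2.resize(im,None,fx=7,fy=7,interpolation=cv2.INTER_CUBIC))
```

```text
A tip pred (np.float64(241.07057254987984), np.float64(179.0824964210003)) seen 242.5,176;  bar end pred (np.float64(237.77402735938546), np.float64(183.15908879998062)) seen 237.3,183
False
t 5.2333 track x -0.0263 y 0.2010 tip z 0.0603 F [ 1.2689 -1.4837  2.2206]
False
t 5.8167 track x -0.0267 y 0.2010 tip z 0.0468 F [-1.4909  0.196   2.6963]
t 6.1167 track x -0.0267 y 0.2010 tip z 0.0470 F [-2.3777  0.1692  2.6068]
```

View pics/a2.png

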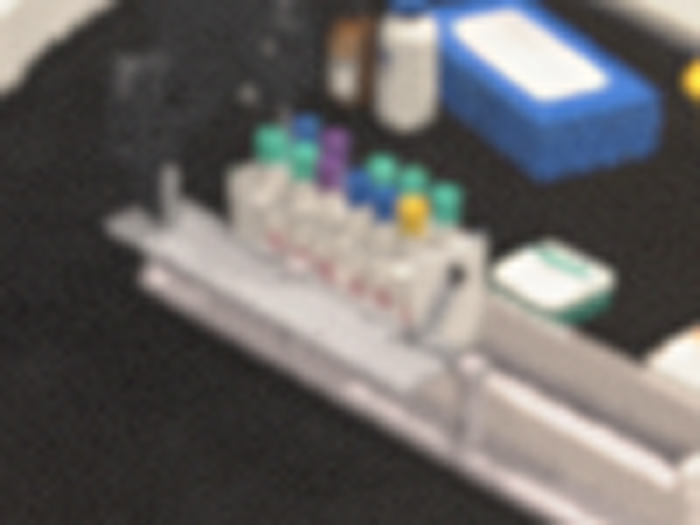

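The picture shows the blade, tip at (458,270), only partly up. With the fingers open the tips stand back, so I press further until the stop.

Run:
```python
from fr import *
import cv2
for z in np.arange(.045,.032,-.002):
    h=arm.move_l(W(-.0265,.201,z),.03,f_stop=5); st()
    if h or arm.get_wrist_force()[2]>8: break
arm.sleep(.2); st()
im=vision.read_camera("scene")["pixels"][160:235,220:320,::-1];cv2.imwrite("pics/a3.png",cv2.resize(im,None,fx=7,fy=7,interpolation=cv2.INTER_CUBIC))
```

```text
t 6.4167 track x -0.0265 y 0.2010 tip z 0.0449 F [-2.0224  0.0799  3.1187]
t 6.6667 track x -0.0263 y 0.2010 tip z 0.0429 F [-1.2891 -0.9123  3.664 ]
t 6.9167 track x -0.0260 y 0.2010 tip z 0.0410 F [ 0.1022 -0.0893  4.8786]
t 7.1667 track x -0.0258 y 0.2011 tip z 0.0401 F [-0.7607 -0.7809 17.0023]
t 7.3667 track x -0.0258 y 0.2010 tip z 0.0401 F [-0.6041 -1.7621 16.3681]
```

View pics/a3.png

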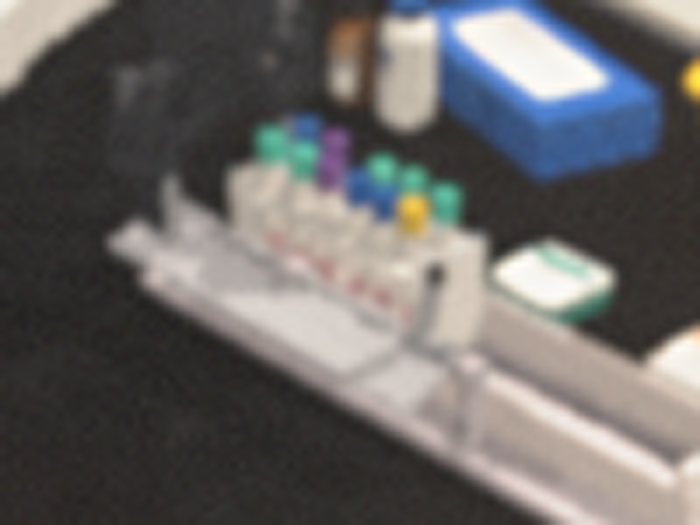

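At nominal 0.040 the force jumps to 17 N and the blade stands upright, tip at (435,270), so the gate is on its stop. I ease off 1 mm and push, checking the force at each segment.

Run:
```python
from fr import *
z=.0408
for y in(.185,.16,.13,.10,.07,.045,.02,.005):
    h=arm.move_l(W(-.0265,y,z),.05,f_stop=14); st()
    if h: break
    f=arm.get_wrist_force()[2]
    if f<4: z-=.0006
    if f>14: z+=.0005
```

```text
t 7.8917 track x -0.0265 y 0.1846 tip z 0.0407 F [-0.4181 -0.0505  4.1732]
t 8.5417 track x -0.0267 y 0.1586 tip z 0.0407 F [-0.2934 -1.2431  3.5604]
t 9.2917 track x -0.0262 y 0.1300 tip z 0.0404 F [-0.6917  3.4357  6.4002]
t 10.0417 track x -0.0264 y 0.0998 tip z 0.0402 F [-1.1053  1.0833  4.175 ]
t 10.7917 track x -0.0266 y 0.0692 tip z 0.0401 F [-0.8921  0.0981  3.3633]
t 11.4417 track x -0.0266 y 0.0452 tip z 0.0397 F [-0.7418  2.2365  5.912 ]
t 12.0917 track x -0.0267 y 0.0199 tip z 0.0396 F [-2.018   1.9791  4.5643]
t 12.5417 track x -0.0268 y 0.0045 tip z 0.0395 F [-2.1393  0.8416  4.3765]
```

Run:
```python
from fr import *
import cv2
im=vision.read_camera("scene")["pixels"][160:235,220:340,::-1];cv2.imwrite("pics/a4.png",cv2.resize(im,None,fx=6,fy=6,interpolation=cv2.INTER_CUBIC))
```

```text
(no output)
```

View pics/a4.png

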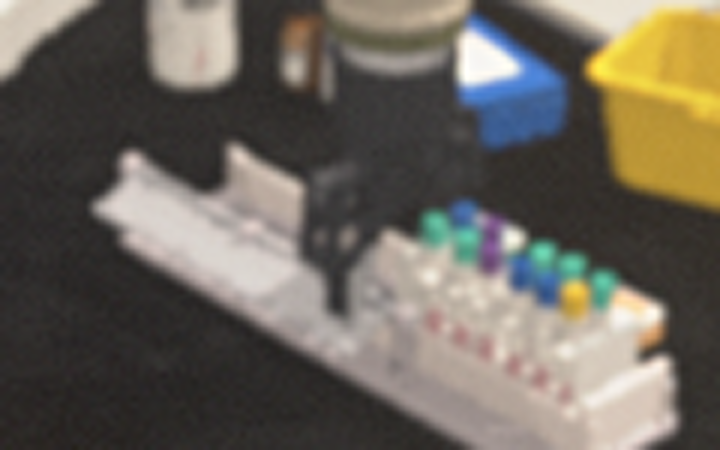

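The rack, yellow cap at (575,298), is nearly at the stop wall near (625,400), and the bar is still held. Now the final push, then draw back, let the gate shut, and check.

Run:
```python
from fr import *
h=arm.move_l(W(-.0265,-.012,.0395),.03,f_stop=9); print(h); st()
```

```text
True
t 12.95 track x -0.0267 y 0.0001 tip z 0.0396 F [-1.3741  1.6662  6.198 ]
```

Run:
```python
from fr import *
for i in range(2):
    h=arm.move_l(W(-.0265,-.010,.0395),.02,f_stop=14); print(h); st()
```

```text
True
t 13.2667 track x -0.0268 y 0.0000 tip z 0.0396 F [-0.4172  1.7128  4.405 ]
True
t 13.5833 track x -0.0268 y -0.0001 tip z 0.0397 F [-1.086   2.2022  5.2716]
```

Run:
```python
from cam import *
from fr import O,X,Y
import cv2
def yel(im,box):
    h=cv2.cvtColor(im,cv2.COLOR_RGB2HSV);m=cv2.inRange(h,(20,110,110),(34,255,255));q=np.zeros_like(m);r0,r1,c0,c1=box;q[r0:r1,c0:c1]=m[r0:r1,c0:c1]
    v,u=np.nonzero(q);return u.mean(),v.mean(),len(u)
i0=cv2.imread("pics/scene0.png")[:,:,::-1].copy()
for im,b in((i0,(180,200,265,290)),(C["scene"]["pixels"],(200,220,305,328))):
    u=yel(im,b);p=onz("scene",u[:2],.1018);d=p[:2]-O;print(u,"track",d@X,d@Y)
cv2.imwrite("pics/a5.png",cv2.resize(C["scene"]["pixels"][180:245,270:345,::-1],None,fx=9,fy=9,interpolation=cv2.INTER_CUBIC))
```

```text
(np.float64(278.5), np.float64(190.0), 18) track -0.012828650055599418 0.053349561040014926
(np.float64(316.5), np.float64(210.27272727272728), 22) track -0.015589008767719797 -0.13892141101199762
```

View pics/a5.png

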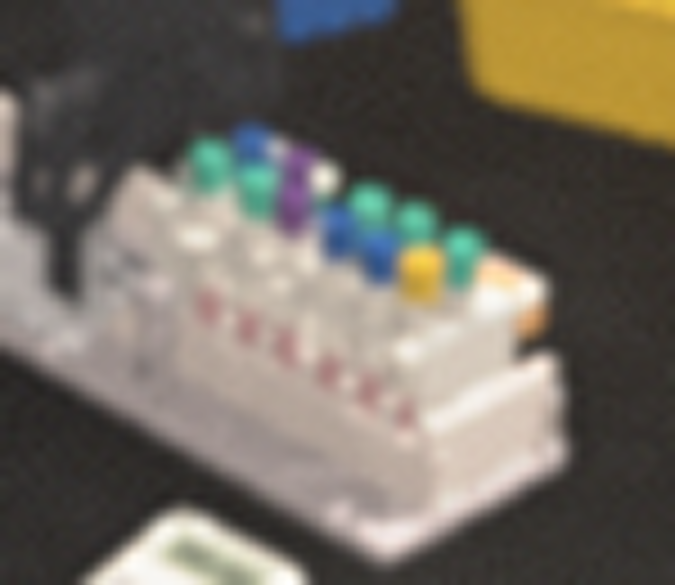

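The cap moved 192 mm, which puts the rack's front at about -0.154. The rack now touches the stop wall at (430,430) in the crop, so it is home. Draw back and release the gate.

Run:
```python
from fr import *
import cv2
arm.move_l(W(-.0265,.05,.0400),.06); st()
arm.move_l(W(-.0265,.05,.13),.06); st()
arm.move_l(W(-.0265,.05,.30),.15); arm.movej([1.028,.599,-.003,1.599,.002,.943,-.08]); arm.sleep(.5); st()
t=vision.read_camera("top")["pixels"][150:260,180:360,::-1];s=vision.read_camera("scene")["pixels"][160:250,220:345,::-1]
v=np.vstack([cv2.resize(t,(480,293),interpolation=cv2.INTER_CUBIC),cv2.resize(s,(480,305),interpolation=cv2.INTER_CUBIC)]);cv2.imwrite("pics/a6.png",v)
```

```text
t 14.6667 track x -0.0265 y 0.0508 tip z 0.0400 F [-3.1897  2.8577  3.745 ]
t 16.3167 track x -0.0266 y 0.0500 tip z 0.1297 F [ 1.1133 -0.4949 -0.3606]
t 20.7333 track x -0.3200 y -0.6324 tip z 0.2316 F [-0.4949 -0.2567  0.4327]
```

View pics/a6.png

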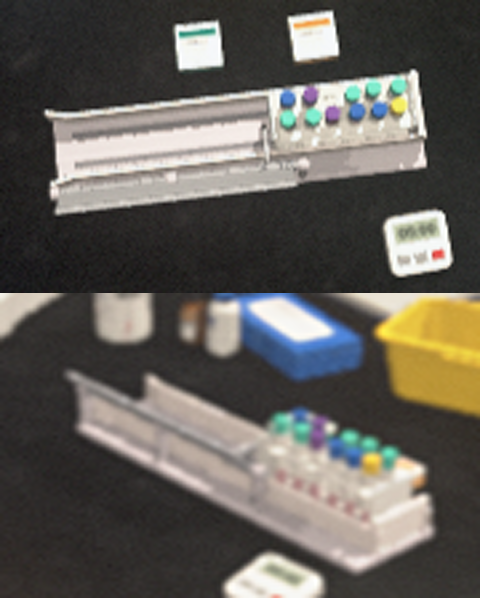

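The rack is home against the stop at (412,105). The gate blade is shut behind it at (266,145), the bar is back up, and the bystanders are in place.

```bash
python3 -c "
from workcell import arm
print(arm.finish_job())"
```

```text
the job is handed in; nothing more can be done
None
```

The rack is home against the end stop with the gate shut behind it and the bystanders where they were; I handed the job in at about 21 s of the 48 s limit, and no verdict came back.

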